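File the pattern board back into the packed rack

ROBOT

A 6-joint arm with a two-finger parallel gripper is mounted at the origin on the work surface. World frame = base frame: x ahead of the robot, y to its left, z up, the work surface at z = 0. Lengths are in m, angles in rad, forces in N, time in s.
With the tool pointing down it reaches from about 0.35 to 0.775 m from the base axis. Payload 7.3 kg.
Tool frame: the origin (TCP) lies at the very end of the fingers, on their centre line; the grasp point (between the pads) lies manip.grasp_offset behind it (manip.grasp_offset is the distance from the TCP to the grasp point, in m); z points along the fingers, y is the line along which they close (so a half turn about z gives the same grasp; the last joint's range is limited). The gripper opens to 92 mm and grips with 3 to 60 N. Pads are 19 mm wide; open, the fingers measure 130 mm over their backs; the gripper's body (75 mm by 190 mm) begins 47 mm behind the grasp point.
Start: joints at [-1.474, 0.342, 1.524, -0, 1.275, -0.146], TCP at [0.126, -0.51, 0.227] pointing down, gripper open.
Joint ranges: [-2.53, 2.53], [-0.77, 2.02], [0.04, 2.7], [-1, 4.14], [0.28, 2.66], [-3.11, 3.11]. Speed limits (rad/s): [2.57, 2.57, 3.14, 3.14, 3.14, 3.14].

INTERFACE

Orientations are given as a unit quaternion [w, x, y, z].
In Python, from station import monitor, eyes, manip gives the robot as it stands.
- The arm moves only by the shell command python3 -m creep 'ROWS' [FORCE]. ROWS is JSON, a list of rows, each a list of 3 entries, a list of its own where there are three numbers: the opening, from -1 (shut) to 1 (fully open), then the shift along the world's x, y, z each as a share of 40 mm, from -1 to 1, then the turn, a rotation vector about the world's x, y, z each as a share of 0.12 rad, from -1 to 1. A call has 1 to 12 rows; each row shifts and turns the commanded pose from where the row before left it; what a row does not reach is not made up. A row lasts 1/8 s, in which the tool goes at most 62.5 mm and 10.7 degrees, less where a joint would pass 70% of its speed; a pose out of reach is approached as far as the arm can. A call with a number of a shift or a turn outside -1 to 1 is refused whole. A call with a gripper value outside its range is refused whole. The fingers move at their own pace and stop on an object; FORCE is the grip in N (left out, the last holds). Time passes only in rows, so rows that do not move let the fingers close. It gives the time, the measured TCP pose, the force, the opening and the grip force at its end, in the units of the state.
- monitor.get_state(): the state, without advancing time (a new reading comes with each control period).
- eyes.read_camera(name): name is "scene" or "side" or "wrist"; returns the picture (480x640x3 uint8, red, green, blue); there is no depth.
- eyes.camera_model(name): a dict with "intrinsics" (3x3 intrinsics, pixels), "D" ([k1, k2, p1, p2, k3] as OpenCV has them; the pictures are not rectified), "pose" (4x4, takes a point from camera to world coordinates). Camera axes: x right, y down, z forward; pixel columns grow to the right and rows downward; lengths in m; the calibration is good to about 2 mm. A picture is of the moment at which its call begins: read the wrist's pose just before it. camera_model takes no time and is no camera call; for the wrist camera it gives the pose at the moment of the call.
- manip.finish_job(): hands the job in; it is judged then, once.
The state is a dict: "time": time; "qpos": joint angles; "qd": joint speeds; "joint_torque": joint torques, N m; "ee_pos": TCP position; "orientation": TCP orientation; "ft_force": force on the tool from outside, world axes, zero at the start; "torque": the same for the moment, N m; "gripper_width": finger opening in m; "grasp_force": force on a finger pad.
Only numpy, scipy, OpenCV 4.12 (cv2) and the standard library are available. Lean on these libraries where they do the work, as an engineer would, in place of code of your own. Each camera call takes 0.05 s, during which the arm holds its last target. There are 200 camera calls.

TASK

Take the dark pattern board with the red tab out of its stand and file it upright in the packed rack, directly beside the dark brown board on the side towards the sprung brass plate: wedge it in gently so that its neighbours slide apart and stay standing. Push it fully home onto the stop bar hidden under the row, whose height is not known and must be felt, finishing with a firm but measured push (about 15 to 20 N, never over 30 N on the bar or on any board of the row), then let go and leave everything else on the table as it is.

Things in the scene. Friction and masses are not known exactly. Their poses are not given: they have to be found in the camera images.
- board_grip (a point): centre of the red tab on the loose dark grey board (silver rosette on both faces). Board: 80 mm wide (x), 20 thick (y), 95 tall (z) to the shoulders; the tab on top is 40 wide, 14 thick, 48 tall; this point is 119 mm above the bottom edge. The lowest 18 mm taper evenly like a wedge from 20 mm thick to a 5 mm wide nose. About 0.2 kg. Symmetrical: either way round is good
- board_foot (a point): centre of the bottom edge (nose) of the pattern board, 119 mm below board_grip
- pattern_board: the same pattern board; origin at its board_foot, z up, y across its thickness
- stand: fixed dark wooden holder in which the pattern board starts: 120 x 60 mm, 55 mm tall; the board stands loosely (1.5 mm play each side) on its inner floor 10 mm above the table, 45 mm deep in the slot; axes as the board's. Origin under its centre
- rack: fixed brown filing rack; origin on the table. The row runs along its y, board faces look along y. Fixed end wall at the -y end (inner face at y = -55 mm, top 113 mm above the table); a sprung brass plate presses the row against it from +y. Side rails (inner faces at x = -46 and +46 mm, tops 52 mm above the table) leave boards 6 mm play each way. Spring post at y = 61 to 71 mm, 72 mm tall
- slot_floor (a point): point on the top face of the rack's cork floor, 18 mm above the table, at the rack's x = y = 0; rack axes. Row boards stand on this level, but straddle the stop bar (arched undersides); the pattern board ends higher, on the bar
- rack_floor: the rack's cork floor, 6 mm thick, origin on its underside, with the steel stop bar it carries: 24 mm wide, along the middle of the whole row, hidden under it, its top set anywhere from 3 to 21 mm above the floor. The bar feels hard and is the pattern board's seat. At most 30 N on it; a push of 15 to 20 N at the tab is right, of which rubbing neighbours take up to 5 N
- follower (a joint): travel in m of the sprung brass end plate (84 mm wide, top level with the boards and chamfered like them) towards +y of the rack; about 0 at the start, stop at 0.036. Pushes the row to -y with about 3.5 N plus 0.6 N per 10 mm. It must give way 20 mm for a new board; all boards between it and the new one slide with it, those on the fixed-wall side cannot give way
- follower_face (a point): middle of the row-side face of the brass plate
- dark_board_mid (a point): centre (half-way up) of the one dark brown board of the row; its place in the row varies. Row boards: 80 mm wide (x), 20 thick (y), 95 tall (z), 0.13 kg, axes as the rack's. The top 14 mm are chamfered on both faces from 20 to 10 mm thick: a V 10 mm wide between neighbours, closing 14 mm down. No row board may bear over 30 N; tilt none over 20 degrees (a lean while it is being pushed aside is natural)
- pale_board_a: cream-coloured board of the row, same size and shape as the dark one; origin at the centre of its underside, axes as for the dark one. Its place in the row varies
- pale_board_b: cream-coloured board of the row, same size and shape as the dark one; origin at the centre of its underside, axes as for the dark one. Its place in the row varies
- dark_board: the dark brown board; origin at the centre of its underside, 47.5 mm below dark_board_mid
- tumbler: bystander: glass tumbler, 68 mm across, 100 mm tall; origin on its underside
- nippers: bystander: steel wire nippers lying flat, about 150 mm long; origin on its underside
Mind the look-alikes: they are no part of the job. Leave any purple look-alike of the pale_board_a alone.

How it is judged:
By the outcome, as a careful person would: the job done as asked, in the order asked, and still so for the second after the job is handed in, with the robot touching nothing.
It also fails if it takes over 67 s, if anything falls off the work surface, if the arm or the gripper's body presses on something with over 40 N, if the wrist force passes 120 N, or if a joint passes its speed limit or range.

## Working session

There is one attempt and no reset: what is moved stays moved. The work goes in short steps, Python scripts to look and compute and a shell command to move; the robot and the scene stay as the last step left them, time stands still between calls to the robot, and variables do not carry over. Pictures are saved under pics/ and viewed, at most 10 in all, crops included, and the job is handed in when it is done.

```bash
ls; mkdir -p pics; python3 - <<'E'
from station import monitor, eyes, manip
import cv2, numpy as np
s=monitor.get_state(); print(s, manip.grasp_offset)
for n in("scene","side"):
    im=eyes.read_camera(n); cv2.imwrite(f"pics/{n}0.png",im[:,:,::-1])
    m=eyes.camera_model(n); print(n,np.round(m["intrinsics"],1).tolist(),m["D"],np.round(m["pose"],4).tolist())
E
```

```text
pics
{'time': 0.0, 'qpos': array([-1.47402021e+00,  3.42720923e-01,  1.52503283e+00,  3.27950700e-05,
        1.27542789e+00, -1.46024574e-01]), 'qd': array([-0.00222079, -0.00020628, -0.00045856,  0.00151546, -0.00045279,
        0.00041052]), 'joint_torque': array([ 2.16293702e-03, -4.31240094e+01, -2.44220173e+01,  7.19896797e-02,
        5.60198107e-02, -1.26323630e-04]), 'ee_pos': array([ 0.1261992 , -0.50917097,  0.2260404 ]), 'orientation': array([-7.93868079e-04,  9.92640290e-01,  1.21097577e-01,  3.52407382e-05]), 'ft_force': array([-0.34762201, -0.68148187,  0.73743744]), 'torque': array([ 0.02763823, -0.02808485, -0.00644893]), 'grasp_force': 0.0, 'gripper_width': 0.09190758634369345} 0.0188
scene [[556.6, 0.0, 324.6], [0.0, 556.6, 245.3], [0.0, 0.0, 1.0]] [-0.03919796  0.          0.          0.          0.        ] [[-0.064, 0.7533, -0.6546, 1.2645], [0.9979, 0.0519, -0.0379, 0.0591], [0.0054, -0.6556, -0.755, 0.963], [0.0, 0.0, 0.0, 1.0]]
side [[446.4, 0.0, 315.1], [0.0, 446.4, 244.6], [0.0, 0.0, 1.0]] [-0.04251443  0.          0.          0.          0.        ] [[-0.9657, -0.1519, 0.2105, 0.321], [-0.2595, 0.5509, -0.7932, 0.8511], [0.0045, -0.8206, -0.5715, 0.7176], [0.0, 0.0, 0.0, 1.0]]
```

View pics/scene0.png

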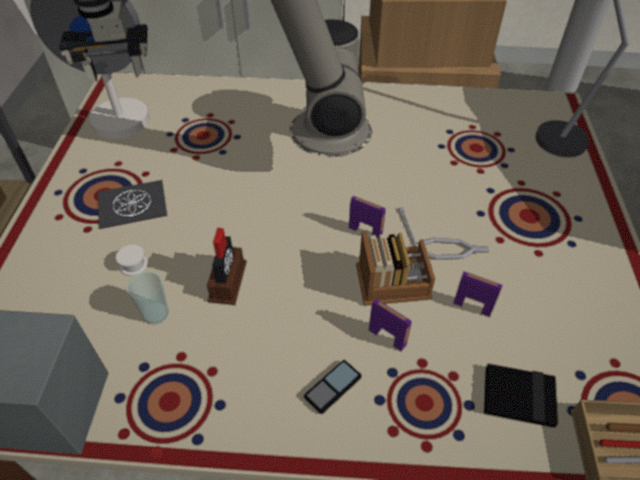

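View pics/side0.png

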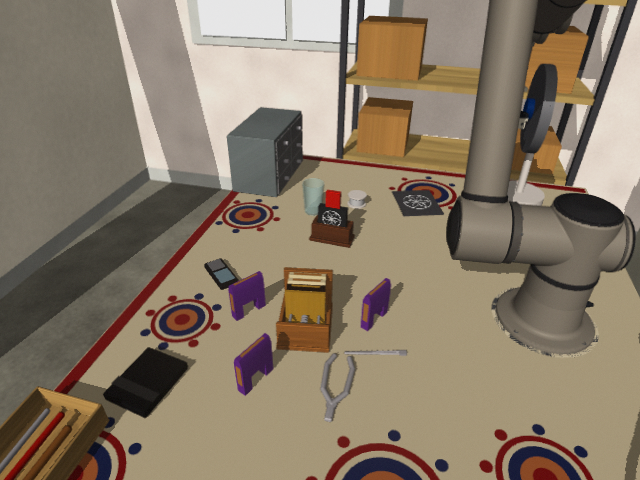

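The scene view shows the red-tabbed board in its stand at about (222,262), the rack at (395,268), purple boards around the rack, and the tumbler at (148,297) close to the stand. The side view has the stand at (333,225) and the rack at (306,305), with the brass plate at (306,303) on its near side.
What could be mistaken for the target: a flat grey mat with a rosette at scene (133,203), which has no tab. The three purple boards at (367,215), (478,293) and (389,325) are pale-board look-alikes. I choose the board with the red tab at (222,242), and I'll check it in a crop.

```bash
python3 - <<'E'
import cv2, numpy as np
a=cv2.imread("pics/scene0.png"); b=cv2.imread("pics/side0.png")
def crop(im,x,y,w,h,W,H):
    c=cv2.resize(im[y:y+h,x:x+w],(W,H),interpolation=cv2.INTER_CUBIC)
    k=W/w
    for i in range(0,w,10):
        cv2.line(c,(int(i*k),0),(int(i*k),6 if i%20 else 12),(0,255,0),1)
        if i%20==0: cv2.putText(c,str(x+i),(int(i*k)+2,20),0,.35,(0,0,255),1)
    for i in range(0,h,10):
        cv2.line(c,(0,int(i*k)),(6 if i%20 else 12,int(i*k)),(0,255,0),1)
        if i%20==0: cv2.putText(c,str(y+i),(8,int(i*k)+4),0,.35,(0,0,255),1)
    return c
r=crop(a,345,215,100,100,600,600)
cv2.imwrite("pics/c1.png",r)
s1=crop(a,190,215,66,100,396,600); s2=crop(b,300,180,66,100,396,600)
cv2.imwrite("pics/c2.png",np.hstack([s1,s2]))
cv2.imwrite("pics/c3.png",crop(b,260,255,100,100,600,600))
E
```

```text
(no output)
```

View pics/c1.png

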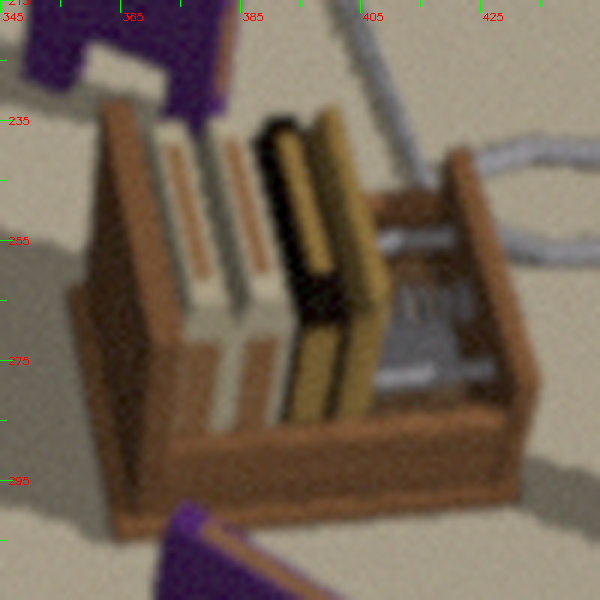

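View pics/c2.png

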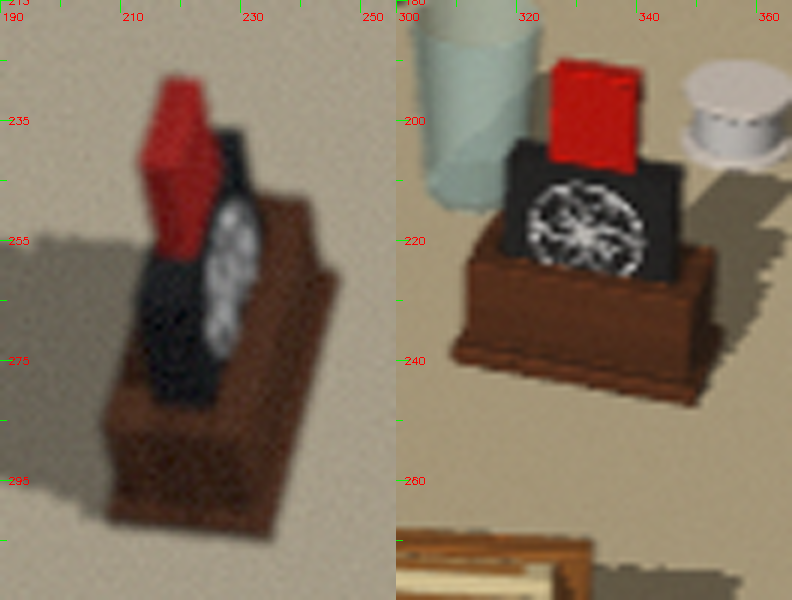

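View pics/c3.png

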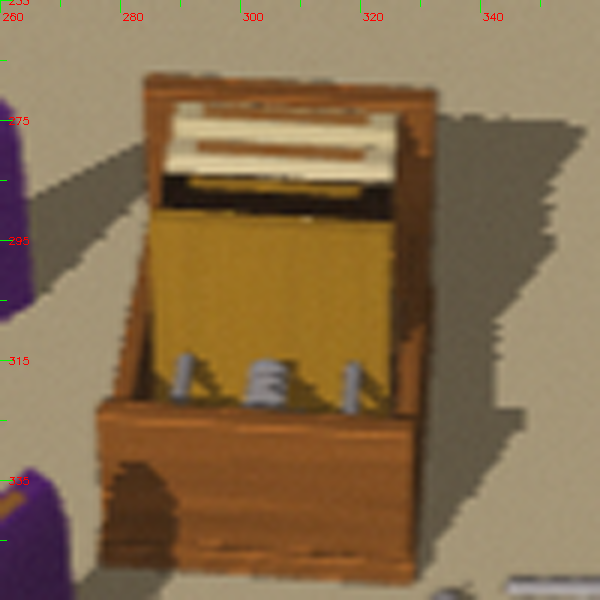

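The crops confirm the choice: a dark board with a silver rosette and a red tab, with the tab top centred at scene (220,235) and side (334,191). From the fixed wall the row runs pale, pale, dark, then brass, so the new board goes between the dark board and the brass plate (scene V at about (396,245)). Next I'll fit the poses.

```bash
cat > h.py <<'E'
from station import monitor, eyes, manip
import cv2, numpy as np
from scipy.optimize import least_squares
def proj(m,P):
    T=np.linalg.inv(m["pose"]); 
    return cv2.projectPoints(np.asarray(P,float).reshape(-1,1,3),cv2.Rodrigues(T[:3,:3])[0],T[:3,3],m["intrinsics"],np.asarray(m["D"],float))[0][:,0]
def atz(m,px,z):
    q=cv2.undistortPoints(np.array([[px]],float),m["intrinsics"],np.asarray(m["D"],float))[0,0]
    d=m["pose"][:3,:3]@[q[0],q[1],1]; o=m["pose"][:3,3]; return o+d*(z-o[2])/d[2]
def place(p,L):
    c,s=np.cos(p[2]),np.sin(p[2]); L=np.asarray(L,float)
    return np.c_[p[0]+c*L[:,0]-s*L[:,1],p[1]+s*L[:,0]+c*L[:,1],L[:,2]]
E
python3 - <<'E'
from h import *
S=eyes.camera_model("scene");D=eyes.camera_model("side")
print("tab top", atz(S,(220.2,235.3),.153), atz(D,(333.7,191.2),.153))
for nm,m,a,b,z in [("sh side front",D,(318.7,205.5),(347.5,208),.105),("tab side front",D,(326.3,191.3),(340.7,192.5),.153),("standbase",D,(309.5,239.5),(350,247.5),0),("stand top",D,(311.5,222.3),(351,230),.055),("standbase scene y+ edge",S,(235,305),(246.3,261),0)]:
    A=atz(m,a,z);B=atz(m,b,z);d=B-A;print(nm,A[:2].round(4),B[:2].round(4),"len",np.linalg.norm(d).round(4),"ang",np.degrees(np.arctan2(d[1],d[0])).round(1))
print('rack')
for nm,m,a,b,z in [("post outer top side",D,(276.7,322.8),(328.8,325),.072),("post outer top scene",S,(434.2,278.3),(421.7,240),.072),("wall inner top scene",S,(375.3,271.7),(366.7,232.2),.113),("wall outer top side",D,(284.5,267.5),(332.8,270.3),.113),("pale1 near scene",S,(376.3,265.8),(382,265.5),.113),("dark top right edge scene",S,(394.5,240),(403,262),.113),("base front scene",S,(365,304.5),(431,299),0)]:
    A=atz(m,a,z);B=atz(m,b,z);d=B-A;print(nm,A[:2].round(4),B[:2].round(4),"len",np.linalg.norm(d).round(4),"ang",np.degrees(np.arctan2(d[1],d[0])).round(1))
print(eyes.camera_model("wrist"))
E
```

```text
tab top [ 0.55033455 -0.18717455  0.153     ] [ 0.5458338  -0.18692483  0.153     ]
sh side front [ 0.5859 -0.1831] [ 0.5068 -0.1909] len 0.0795 ang -174.4
tab side front [ 0.5648 -0.1811] [ 0.5262 -0.1848] len 0.0387 ang -174.5
standbase [ 0.6073 -0.165 ] [ 0.4878 -0.1569] len 0.1198 ang 176.1
stand top [ 0.6031 -0.1711] [ 0.4887 -0.1617] len 0.1147 ang 175.3
standbase scene y+ edge [ 0.6079 -0.1661] [ 0.4879 -0.161 ] len 0.12 ang 177.6
rack
post outer top side [0.5618 0.2432] [0.4587 0.2214] len 0.1054 ang -168.0
post outer top scene [0.5649 0.2412] [0.4626 0.221 ] len 0.1043 ang -168.9
wall inner top scene [0.5886 0.1191] [0.4857 0.1009] len 0.1044 ang -170.0
wall outer top side [0.5858 0.1155] [0.4807 0.0969] len 0.1067 ang -170.0
pale1 near scene [0.5737 0.121 ] [0.5722 0.1322] len 0.0113 ang 97.7
dark top right edge scene [0.5034 0.158 ] [0.5605 0.1737] len 0.0592 ang 15.4
base front scene [0.588  0.1059] [0.5645 0.2455] len 0.1415 ang 99.5
{'intrinsics': array([[404.06844726,   0.        , 313.08297951],
       [  0.        , 404.06844726, 229.1444825 ],
       [  0.        ,   0.        ,   1.        ]]), 'D': array([-0.00490139,  0.        ,  0.        ,  0.        ,  0.        ]), 'pose': array([[ 0.24103687, -0.92950007, -0.27916096,  0.2019032 ],
       [-0.97051201, -0.23167009, -0.06659889, -0.49040709],
       [-0.00276957,  0.28698185, -0.95793202,  0.38349469],
       [ 0.        ,  0.        ,  0.        ,  1.        ]])}
```

```bash
python3 -m creep '[[1,[0.88,0.67,0.15],[0,0,-0.14]],[1,[0.88,0.67,0.15],[0,0,-0.14]],[1,[0.88,0.67,0.15],[0,0,-0.14]],[1,[0.88,0.67,0.15],[0,0,-0.14]],[1,[0.88,0.67,0.15],[0,0,-0.14]],[1,[0.88,0.67,0.15],[0,0,-0.14]],[1,[0.88,0.67,0.15],[0,0,-0.14]],[1,[0.88,0.67,0.15],[0,0,-0.14]],[1,[0.88,0.67,0.15],[0,0,-0.14]],[1,[0.88,0.67,0.15],[0,0,-0.14]],[1,[0.88,0.67,0.15],[0,0,-0.14]],[1,[0.7,0.67,0.15],[0,0,-0.14]]]'
python3 - <<'E'
from h import *
import pickle
im=eyes.read_camera("wrist"); m=eyes.camera_model("wrist"); cv2.imwrite("pics/w1.png",im[:,:,::-1]); pickle.dump(m,open("w1.pkl","wb"))
s=monitor.get_state();print(s["ee_pos"],s["orientation"],m["pose"])
E
```

```text
time: 1.6
ee_pos: [0.5425, -0.1868, 0.2983]
orientation: [-0.0, 1.0, 0.021, -0.0]
ft_force: [0.5, 0.1, -0.3]
gripper_width: 0.0918
grasp_force: 0.0
[ 0.54514005 -0.18364933  0.2988951 ] [-0.0010346   0.99976751  0.02151241  0.00103172] [[ 0.04366711 -0.95743767 -0.28531786  0.62271045]
 [-0.99903972 -0.04287151 -0.00903689 -0.18031171]
 [-0.00357974  0.28543849 -0.95839034  0.45641298]
 [ 0.          0.          0.          1.        ]]
```

View pics/w1.png

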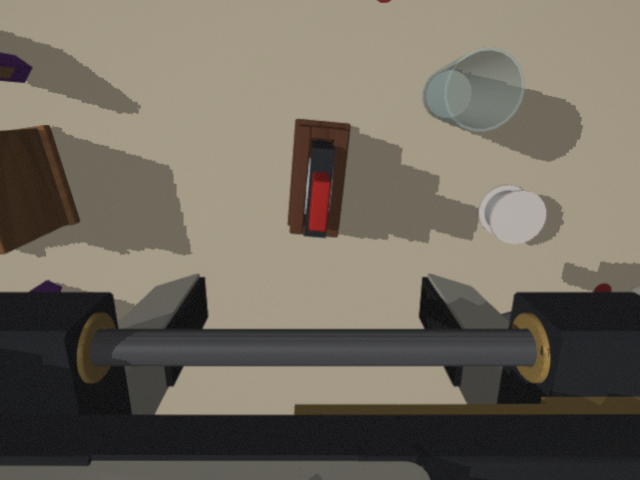

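The wrist view shows the board's red tab at about (320,203) and the stand from (297,120) to (340,237). The tumbler at (475,90) and the white cap at (513,215) are both clear of the fingers. I'll take the edges numerically.

```bash
python3 - <<'E'
from h import *
import pickle
m=pickle.load(open("w1.pkl","rb")); im=cv2.imread("pics/w1.png").astype(int)
b,g,r=im[...,0],im[...,1],im[...,2]
mask=(r>100)&(g<60)&(b<60); mask[:160]=0; mask[250:]=0; mask[:,:290]=0; mask[:,350:]=0
for v in range(168,238,3):
    u=np.where(mask[v])[0]
    if len(u): print(v,u.min(),u.max(),r[v,u.min():u.max()+1:2])
# stand wood mask vs. cloth: edges
for v in range(122,236,8):
    row=im[v,280:365].sum(1); d=np.where((row<330))[0]
    print(v, d.min()+280, row[::4])
for px,z in [((297,120),0.0),((290,233),0.0),((350,123),0)]: print(px,atz(m,px,z))
E
```

```text
174 314 314 [104]
177 313 314 [109]
180 313 315 [117 104]
183 312 329 [101 157 149 147 146 143 141 141 137]
186 312 329 [121 157 151 151 149 147 146 146 136]
189 312 329 [135 155 152 150 149 147 148 146 134]
192 312 328 [139 152 150 150 148 148 146 143 126]
195 311 328 [107 156 150 149 149 147 146 144 135]
198 311 328 [128 155 150 149 147 147 148 146 133]
201 311 327 [137 155 150 149 149 148 146 143 129]
204 311 327 [140 153 147 147 147 147 146 142 120]
207 310 327 [113 154 149 150 148 147 144 143 131]
210 310 327 [130 154 149 148 147 146 144 144 127]
213 310 326 [138 150 149 148 146 144 146 142 119]
216 310 326 [142 151 147 146 146 145 143 143 110]
219 309 326 [116 155 147 147 146 144 142 141 130]
222 309 325 [123 153 148 147 143 146 142 141 121]
225 309 325 [131 152 145 146 144 145 144 142 112]
228 309 325 [119 148 145 143 146 143 143 139 101]
231 322 323 [102]
122 295 [454 455 449 461 179 163 173 160 168 159 129 165 175 226 293 378 387 420
 456 453 453 451]
130 294 [451 454 452 450 166 167 169 164 167 163 158 159 151 164 167 157 142 120
 304 307 446 446]
138 294 [451 451 456 448 1
[... 707 characters left out ...]
 216 224 220 220 185 138 110 119 308 305
 307 308 312 305]
202 289 [452 455 385 182 166 180 172 132 237 227 217 211 165 119 114 117 310 308
 308 313 310 306]
210 288 [451 452 314 180 163 163 248 129 229 220 221 218 167 109 117 150 309 305
 307 313 307 302]
218 288 [450 451 239 179 171 161  82 135 216 224 205 217 114 126 121 239 310 309
 311 311 305 309]
226 290 [455 451 420 171 161 156 135 162 218 210 214 198 122 117 124 304 311 309
 307 309 307 308]
234 302 [453 451 453 389 344 332 170 123 118 117 115 120 167 171 163 379 317 314
 311 308 306 310]
(297, 120) [ 0.61021555 -0.16165344  0.        ]
(290, 233) [ 0.4808618  -0.15756109  0.        ]
(350, 123) [ 0.60958727 -0.21964286  0.        ]
```

```bash
python3 - <<'E'
from h import *
import pickle
m=pickle.load(open("w1.pkl","rb"))
P=[atz(m,p,.153)[:2] for p in [(312.3,182),(329.4,182),(325,229.5),(308.5,229.5)]]
print(np.round(P,4),np.mean(P,0))
d=P[0]-P[3]+P[1]-P[2]; print("tab yaw",np.degrees(np.arctan2(d[1],d[0])), "lens",np.linalg.norm(P[0]-P[3]),np.linalg.norm(P[0]-P[1]))
a,b=atz(m,(295,122),0),atz(m,(288.3,218),0);d=a-b;print("stand yaw",np.degrees(np.arctan2(d[1],d[0])),a,b)
E
```

```text
[[ 0.5696 -0.181 ]
 [ 0.5701 -0.1939]
 [ 0.5325 -0.1925]
 [ 0.5319 -0.1796]] [ 0.55103893 -0.18673837]
tab yaw -2.0773715971230886 lens 0.037662833253136345 0.01294707229061524
stand yaw -2.348450448503135 [ 0.60800889 -0.15953795  0.        ] [ 0.49912126 -0.15507235  0.        ]
```

```bash
python3 -m creep '[[1,[0.11,-0.08,-0.7],[0,0,-0.66]],[1,[0,0,-0.8],[0,0,0]],[0.2,[0,0,-0.8],[0,0,0]],[-0.2,[0,0,-0.8],[0,0,0]],[-0.4,[0,0,-0.8],[0,0,0]],[-0.4,[0,0,-0.5],[0,0,0]],[-0.4,[0,0,-0.15],[0,0,0]],[-0.4,[0,0,0],[0,0,0]]]' 30
python3 - <<'E'
from h import *
s=monitor.get_state();print(s["ee_pos"],s["orientation"],s["ft_force"],s["gripper_width"])
im=eyes.read_camera("wrist"); cv2.imwrite("pics/w2.png",im[100:400,120:520,::-1])
E
```

```text
time: 2.65
ee_pos: [0.5458, -0.1913, 0.1168]
orientation: [-0.0, 1.0, -0.019, -0.0]
ft_force: [0.1, 0.2, -0.1]
gripper_width: 0.0363
grasp_force: 0.0
[ 0.5458093  -0.19130141  0.11677589] [-1.54046904e-05  9.99819377e-01 -1.90049132e-02 -1.63810278e-04] [ 0.12972123  0.20510252 -0.09090713] 0.036312494630868525
```

View pics/w2.png

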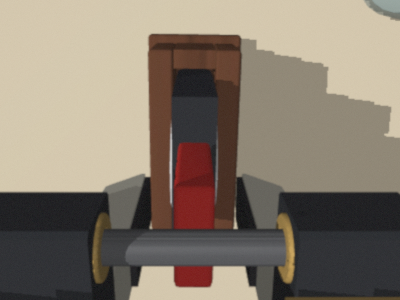

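The wrist crop shows the tab (176–213) centred between the pads (150, 237) to within about 0.5 mm. The pads straddle it above the shoulders. Closing now.

```bash
python3 -m creep '[[-0.5,[0.05,0,-0.08],[0,0,0]],[-0.8,[0,0,0],[0,0,0]],[-1,[0,0,0],[0,0,0]],[-1,[0,0,0],[0,0,0]],[-1,[0,0,0],[0,0,0]],[-1,[0,0,0],[0,0,0]]]' 50
python3 - <<'E'
from h import *
s=monitor.get_state();print(s["ee_pos"],s["orientation"],s["ft_force"],s["torque"],s["gripper_width"],s["grasp_force"])
E
```

```text
time: 3.45
ee_pos: [0.548, -0.1913, 0.1139]
orientation: [0.0, 1.0, -0.019, 0.0]
ft_force: [0.8, 0.5, 3.5]
gripper_width: 0.0141
grasp_force: 50.0
[ 0.54803655 -0.19125713  0.11388288] [ 1.60706442e-04  9.99819425e-01 -1.89999214e-02  3.07749694e-04] [0.82486585 0.50737103 3.49025421] [ 0.14498002  0.01332762 -0.00116295] 0.014091294033821962 49.96316850185394
```

```bash
python3 -m creep '[[-1,[0,0,0.4],[0,0,0]],[-1,[0,0,0.8],[0,0,0]],[-1,[0,0,0.9],[0,0,0]],[-1,[0,0,0.9],[0,0,0]],[-1,[-0.1,0.3,0.8],[0,0,0.2]],[-1,[-0.3,0.8,0.8],[0,0,0.2]],[-1,[-0.3,0.9,0.05],[0,0,0.2]],[-1,[-0.3,0.9,0],[0,0,0.2]],[-1,[-0.3,0.9,0],[0,0,0.2]],[-1,[-0.3,0.9,0],[0,0,0.2]],[-1,[-0.3,0.9,0],[0,0,0.2]],[-1,[-0.3,0.9,0],[0,0,0.2]]]'
python3 -m creep '[[-1,[-0.3,0.9,0],[0,0,0.2]],[-1,[-0.3,0.9,0],[0,0,0.2]],[-1,[-0.3,0.7,0],[0,0,0]],[-1,[0,0.3,0],[0,0,0]],[-1,[0,0,0],[0,0,0]],[-1,[0,0,0],[0,0,0]],[-1,[0,0,0],[0,0,0]]]'
python3 - <<'E'
from h import *
import pickle
s=monitor.get_state();m=eyes.camera_model("wrist");im=eyes.read_camera("wrist")
cv2.imwrite("pics/w3.png",im[:,:,::-1]); pickle.dump(m,open("w3.pkl","wb"))
print(s["ee_pos"],s["orientation"],s["ft_force"],s["torque"],s["gripper_width"])
s=monitor.get_state();print(s["ee_pos"])
E
```

```text
time: 4.95
ee_pos: [0.459, 0.0699, 0.3002]
orientation: [0.0, 0.997, 0.077, 0.0]
ft_force: [0.1, 0.4, -1.6]
gripper_width: 0.0133
grasp_force: 50.0
time: 5.82
ee_pos: [0.4242, 0.18, 0.2995]
orientation: [0.0, 0.995, 0.1, -0.0]
ft_force: [-0.5, 0.4, -2.2]
gripper_width: 0.014
grasp_force: 50.0
[0.42415189 0.1799665  0.29948651] [ 1.74563894e-04  9.94970114e-01  1.00171997e-01 -1.16149084e-04] [-0.45917086  0.43559273 -2.21788404] [-0.03655483  0.03179414  0.01418456] 0.01396772349737911
[0.42412576 0.18005996 0.29948863]
```

View pics/w3.png

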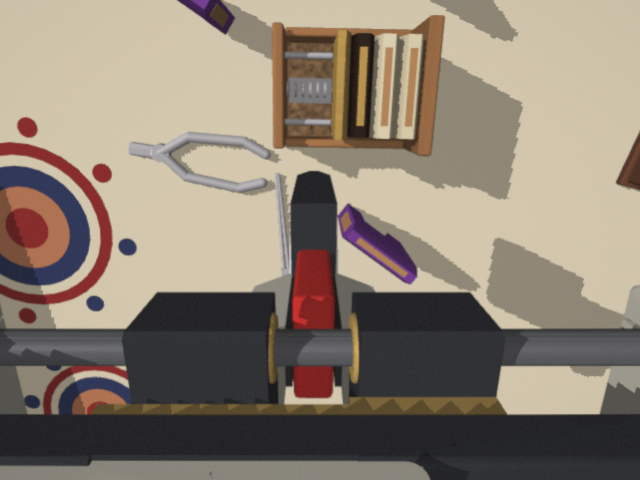

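The wrist view shows the rack from above: post at x≈279, brass plate 334–348, dark board 351–372, pale boards 375–420, wall inner edge at about 423. The held board hangs upright below, at about (314,200). The edges come from intensity profiles.

```bash
python3 - <<'E'
from h import *
import pickle
im=cv2.imread("pics/w3.png").astype(int)
for v in (50,70,110,125):
    print(v); print([f"{u}:{im[v,u,2]},{im[v,u,1]},{im[v,u,0]}" for u in range(328,380,1)])
for v in (40,85,140): print(v,[f"{u}:{im[v,u,2]},{im[v,u,0]}" for u in range(268,294)])
E
```

```text
50
['328:122,94,67', '329:114,88,64', '330:106,81,60', '331:98,76,54', '332:94,75,52', '333:112,90,50', '334:138,111,61', '335:140,114,62', '336:143,115,63', '337:161,129,69', '338:181,147,78', '339:183,146,79', '340:184,147,81', '341:183,146,79', '342:183,147,79', '343:183,147,79', '344:177,143,78', '345:148,118,65', '346:103,84,47', '347:88,73,42', '348:85,71,41', '349:82,67,38', '350:65,55,34', '351:34,25,21', '352:26,20,18', '353:32,26,22', '354:36,27,20', '355:37,23,21', '356:41,32,26', '357:46,34,28', '358:52,40,31', '359:92,74,45', '360:150,118,65', '361:182,147,79', '362:182,147,79', '363:182,146,79', '364:183,146,81', '365:183,147,79', '366:182,147,80', '367:147,117,64', '368:82,66,43', '369:47,35,27', '370:36,26,23', '371:28,21,20', '372:24,19,17', '373:41,39,34', '374:76,70,60', '375:98,92,78', '376:102,97,83', '377:110,103,89', '378:156,145,123', '379:191,178,150']
70
['328:103,80,58', '329:107,81,58', '330:112,86,60', '331:110,87,60', '332:120,96,56', '333:139,113,64', '334:140,113,61', '335:143,115,63', '336:156,125,68', '337:178,143,80', '338:185,148,80', '339:185,150,
[... 2891 characters left out ...]
', '271:210,171', '272:198,146', '273:175,89', '274:166,77', '275:161,72', '276:158,72', '277:155,70', '278:154,71', '279:154,71', '280:152,70', '281:141,64', '282:112,53', '283:85,43', '284:69,37', '285:67,38', '286:85,70', '287:104,98', '288:105,103', '289:103,103', '290:120,121', '291:122,122', '292:123,123', '293:121,120']
140 ['268:211,172', '269:210,173', '270:213,175', '271:211,173', '272:195,152', '273:171,107', '274:166,77', '275:161,73', '276:158,70', '277:155,70', '278:153,68', '279:154,69', '280:152,69', '281:143,65', '282:119,57', '283:89,43', '284:69,33', '285:84,43', '286:105,53', '287:107,49', '288:110,51', '289:109,52', '290:109,52', '291:110,53', '292:109,49', '293:111,52']
```

```bash
python3 - <<'E'
from h import *
import pickle
m=pickle.load(open("w3.pkl","rb"))
def line(pts,z):
    P=np.array([atz(m,p,z)[:2] for p in pts]); a=np.polyfit(P[:,0],P[:,1],1); return P,a
for nm,pts,z in [("V",[(350.3,50),(349.4,70),(348,110),(347.4,125)],.099),("inlay",[(363.4,50),(362.5,70),(360.3,110),(359.5,125)],.113),
 ("V2",[(373,50),(372,70),(369.7,110),(368.9,125)],.099),("brass back? top",[(337,50),(336.4,70),(334.8,110),(334.2,125)],.113),
 ("post in",[(282.3,40),(282.3,85),(282.6,140)],.072),("post out",[(272.,40),(272.6,85),(273,140)],.072),("wall in",[(423,155),(429,17)],.113)]:
    P,a=line(pts,z); print(nm,P[[0,-1]].round(4).tolist(),"yaw",np.degrees(np.arctan(a[0])).round(2),"y at x=.524",np.polyval(a,.524).round(4))
# rack end corners : post z=.072 x extents, wall corners
for p,z in [((273,24),.072),((284,24),.072),((274,148),.072),((285,148),.072),((443,17),.113),((430,155),.113),((423,152),.113),((352,137),.113),((370,136),.113),((356,34),.113),((372,35),.113)]: print(p,atz(m,p,z).round(4))
s=m["pose"]
print(s)
E
```

```text
V [[0.551, 0.1755], [0.4926, 0.1646]] yaw 10.68 y at x=.524 0.1705
inlay [[0.5511, 0.1663], [0.4949, 0.156]] yaw 10.29 y at x=.524 0.1613
V2 [[0.5547, 0.1574], [0.4963, 0.1465]] yaw 10.51 y at x=.524 0.1516
brass back? top [[0.547, 0.1866], [0.4908, 0.1765]] yaw 10.15 y at x=.524 0.1824
post in [[0.5508, 0.234], [0.4667, 0.2184]] yaw 10.49 y at x=.524 0.2291
post out [[0.549, 0.2428], [0.4649, 0.2272]] yaw 10.49 y at x=.524 0.2381
wall in [[0.4818, 0.0979], [0.584, 0.1224]] yaw 13.44 y at x=.524 0.108
(273, 24) [0.5617 0.2441 0.072 ]
(284, 24) [0.5636 0.2348 0.072 ]
(274, 148) [0.4579 0.225  0.072 ]
(285, 148) [0.4599 0.2149 0.072 ]
(443, 17) [0.5862 0.1118 0.113 ]
(430, 155) [0.483  0.0922 0.113 ]
(423, 152) [0.4842 0.0986 0.113 ]
(352, 137) [0.4843 0.1599 0.113 ]
(370, 136) [0.4881 0.1454 0.113 ]
(356, 34) [0.5611 0.1746 0.113 ]
(372, 35) [0.5629 0.1622 0.113 ]
[[ 0.19993047 -0.93839069 -0.28187004  0.50058731]
 [-0.97980945 -0.19180668 -0.05642375  0.19586547]
 [-0.00111704  0.28745976 -0.95779206  0.45682974]
 [ 0.          0.          0.          1.        ]]
```

```bash
python3 -m creep '[[-1,[0.5,-0.05,0],[0,0,-0.15]],[-1,[0.65,-0.06,0],[0,0,0]],[-1,[0.65,-0.06,0],[0,0,0]],[-1,[0.64,-0.055,-0.2],[0,0,0]],[-1,[0,0,-0.6],[0,0,0]],[-1,[0,0,-0.6],[0,0,0]],[-1,[0,0,-0.29],[0,0,0]],[-1,[0,0,0],[0,0,0]],[-1,[0,0,0],[0,0,0]],[-1,[0,0,0],[0,0,0]]]'
cat > st.py <<'E'
from h import *
s=monitor.get_state(); R=np.array([[.9833,.1822],[-.1822,.9833]]); f=s["ft_force"]
d=R@(s["ee_pos"][:2]-[.5228,.1648]); q=s["orientation"]
print("t",round(s["time"],2),"xyz",s["ee_pos"].round(4),"rack x,y mm",(d*1e3).round(1),"depth",round((.2169-s["ee_pos"][2])*1e3,1),"yaw",np.degrees(2*np.arctan2(q[2],q[1])).round(2),"F rack",(R@f[:2]).round(1),f[2].round(1),"T",s["torque"].round(2),"w",round(s["gripper_width"]*1e3,1))
E
python3 st.py
python3 - <<'E'
from h import *
m=eyes.camera_model("wrist");im=eyes.read_camera("wrist");b=eyes.read_camera("side");c=eyes.read_camera("scene")
a=cv2.resize(im[60:300,180:450],None,fx=1.6,fy=1.6)[:, :400]; b=cv2.resize(b[190:290,260:360],(384,384),interpolation=cv2.INTER_CUBIC)
a=cv2.resize(a,(400,384)); cv2.imwrite("pics/w4.png",np.hstack([a,b])[:,:,::-1]); cv2.imwrite("pics/w4full.png",im[:,:,::-1])
E
```

```text
time: 7.12
ee_pos: [0.5219, 0.1719, 0.233]
orientation: [-0.0, 0.996, 0.092, 0.001]
ft_force: [-0.2, 0.9, -1.1]
gripper_width: 0.0138
grasp_force: 50.0
t 7.12 xyz [0.5219 0.1719 0.233 ] rack x,y mm [0.4 7.1] depth -16.1 yaw 10.55 F rack [-0.   0.9] -1.1 T [-0.03  0.01  0.03] w 13.8
```

View pics/w4.png

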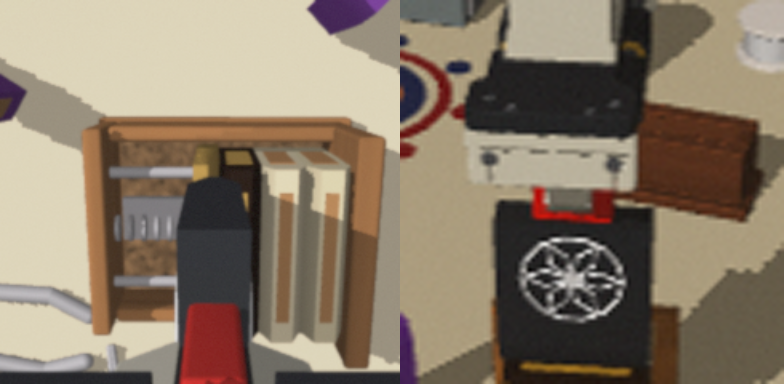

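The left half shows the board held over the row, with its nose end at about (213,182) near the brass/dark boundary. The right half shows it hanging straight. Next I'll check the nose against the V numerically.

```bash
python3 - <<'E'
from h import *
m=eyes.camera_model("wrist"); im=cv2.imread("pics/w4full.png").astype(int)
print(m["pose"].round(4).tolist())
s=monitor.get_state(); t=np.array([.9833,.1822,0]);n=np.array([-.1822,.9833,0]); q=s["ee_pos"]; foot=q-[0,0,.1039]
print("nose end ±2.5",proj(m,[foot+.04*t+k*n for k in(-.0025,0,.0025)]).round(1).tolist(),"18up ±10",proj(m,[foot+.04*t+k*n+[0,0,.018] for k in(-.01,.01)]).round(1).tolist(),"shoulder",proj(m,[foot+.04*t+k*n+[0,0,.095] for k in(-.01,.01)]).round(1).tolist())
o=np.array([.5228,.1648,0]);
print("V y=5",proj(m,[o+x*t+.005*n+[0,0,.099] for x in(.03,.04)]).round(1).tolist(),"brass top edge y=10",proj(m,[o+x*t+.010*n+[0,0,.113] for x in(.03,.04)]).round(1).tolist(),"dark y=0",proj(m,[o+x*t+[0,0,.113] for x in(.03,.04)]).round(1).tolist())
for v in (158,162,166,170,174,178,184,190,200): print(v,[f"{u}:"+",".join(map(str,im[v,u,::-1])) for u in range(284,348,2)])
E
```

```text
[[0.1837, -0.9418, -0.2817, 0.5981], [-0.983, -0.1764, -0.0513, 0.1864], [-0.0014, 0.2864, -0.9581, 0.3899], [0.0, 0.0, 0.0, 1.0]]
nose end ±2.5 [[318.0, 169.5], [314.1, 169.5], [310.3, 169.5]] 18up ±10 [[330.7, 173.9], [297.6, 173.8]] shoulder [[338.1, 202.3], [290.7, 202.2]]
V y=5 [[317.0, 177.6], [317.1, 163.7]] brass top edge y=10 [[310.0, 180.9], [309.9, 166.4]] dark y=0 [[324.4, 180.9], [324.6, 166.4]]
158 ['284:103,80,59', '286:113,88,65', '288:127,99,71', '290:126,97,70', '292:126,97,71', '294:128,100,71', '296:126,98,71', '298:114,87,63', '300:110,87,61', '302:128,104,59', '304:139,112,62', '306:129,105,58', '308:121,97,54', '310:103,85,46', '312:93,77,42', '314:90,74,45', '316:75,61,38', '318:36,27,25', '320:59,46,28', '322:126,102,57', '324:129,106,58', '326:129,105,58', '328:131,105,60', '330:131,105,58', '332:127,103,55', '334:131,106,60', '336:104,85,48', '338:38,27,23', '340:71,64,53', '342:152,142,121', '344:153,143,121', '346:139,118,93']
162 ['284:111,85,62', '286:109,84,62', '288:113,88,63', '290:113,89,65', '292:110,85,63', '294:116,90,65', '296:123,96,69', '298:1
[... 3492 characters left out ...]
43', '328:39,40,44', '330:41,39,46', '332:47,45,43', '334:101,82,53', '336:46,33,27', '338:27,22,19', '340:29,25,21', '342:42,35,31', '344:104,98,84', '346:112,104,89']
200 ['284:158,153,156', '286:168,165,168', '288:116,114,115', '290:103,102,104', '292:42,43,46', '294:34,34,40', '296:37,38,42', '298:37,39,40', '300:41,41,44', '302:39,39,42', '304:39,38,40', '306:37,39,41', '308:36,38,41', '310:39,40,44', '312:37,37,40', '314:43,43,45', '316:41,41,44', '318:39,40,43', '320:40,42,44', '322:39,38,43', '324:37,36,41', '326:39,39,43', '328:40,41,43', '330:40,40,45', '332:37,38,40', '334:42,42,45', '336:36,34,34', '338:27,21,21', '340:28,24,19', '342:52,49,40', '344:105,99,83', '346:112,104,89']
```

```bash
python3 -m creep '[[-1,[0,-0.025,-0.12],[0,0,0]],[-1,[0,0,-0.15],[0,0,0]],[-1,[0,0,-0.1],[0,0,0]],[-1,[0,0,-0.05],[0,0,0]],[-1,[0,0,-0.04],[0,0,0]],[-1,[0,0,0],[0,0,0]]]'; python3 st.py
python3 -m creep '[[-1,[0,0,-0.05],[0,0,0]],[-1,[0,0,-0.05],[0,0,0]],[-1,[0,0,0],[0,0,0]]]'; python3 st.py
```

```text
time: 8.02
ee_pos: [0.5215, 0.1708, 0.2135]
orientation: [0.0, 0.996, 0.092, -0.0]
ft_force: [-0.6, 0.9, -2.0]
gripper_width: 0.0138
grasp_force: 50.0
t 8.03 xyz [0.5215 0.1708 0.2135] rack x,y mm [-0.2  6.1] depth 3.4 yaw 10.54 F rack [-0.4  1. ] -2.0 T [ 0.02 -0.   -0.  ] w 13.8
time: 8.4
ee_pos: [0.5218, 0.1705, 0.2097]
orientation: [0.0, 0.996, 0.092, 0.0]
ft_force: [0.8, -1.6, -0.6]
gripper_width: 0.0136
grasp_force: 50.0
t 8.4 xyz [0.5218 0.1705 0.2097] rack x,y mm [0.  5.8] depth 7.2 yaw 10.54 F rack [ 0.5 -1.7] -0.6 T [-0.51 -0.21  0.06] w 13.6
```

```bash
python3 -m creep '[[-1,[-0.003,0.015,-0.05],[0,0,0]],[-1,[-0.003,0.015,-0.05],[0,0,0]],[-1,[0,0,0],[0,0,0]]]'; python3 st.py
python3 -m creep '[[-1,[-0.003,0.015,-0.05],[0,0,0]],[-1,[-0.003,0.015,-0.05],[0,0,0]],[-1,[0,0,0],[0,0,0]]]'; python3 st.py
```

```text
time: 8.78
ee_pos: [0.5212, 0.1721, 0.2054]
orientation: [-0.0, 0.996, 0.092, 0.0]
ft_force: [0.5, -1.6, 1.2]
gripper_width: 0.0134
grasp_force: 50.0
t 8.78 xyz [0.5212 0.1721 0.2054] rack x,y mm [-0.2  7.5] depth 11.5 yaw 10.55 F rack [ 0.2 -1.7] 1.2 T [-0.36 -0.25 -0.01] w 13.4
time: 9.15
ee_pos: [0.5209, 0.1735, 0.2013]
orientation: [-0.0, 0.996, 0.092, -0.0]
ft_force: [0.7, 0.0, 1.7]
gripper_width: 0.0138
grasp_force: 50.0
t 9.15 xyz [0.5209 0.1735 0.2013] rack x,y mm [-0.3  8.9] depth 15.6 yaw 10.55 F rack [ 0.7 -0.1] 1.7 T [-0.04 -0.2   0.03] w 13.8
```

```bash
python3 -m creep '[[-1,[-0.004,0.02,-0.05],[0,0,0]],[-1,[-0.004,0.02,-0.05],[0,0,0]],[-1,[0,0,0],[0,0,0]]]'; python3 st.py
python3 -m creep '[[-1,[-0.004,0.02,-0.05],[0,0,0]],[-1,[-0.004,0.02,-0.05],[0,0,0]],[-1,[0,0,0],[0,0,0]]]'; python3 st.py
```

```text
time: 9.52
ee_pos: [0.5206, 0.175, 0.1973]
orientation: [-0.0, 0.996, 0.092, -0.0]
ft_force: [1.1, -0.3, 1.2]
gripper_width: 0.0141
grasp_force: 50.0
t 9.53 xyz [0.5206 0.175  0.1973] rack x,y mm [-0.3 10.4] depth 19.6 yaw 10.54 F rack [ 1.  -0.5] 1.2 T [ 0.12 -0.18  0.04] w 14.1
time: 9.9
ee_pos: [0.5203, 0.1764, 0.1933]
orientation: [0.0, 0.996, 0.092, -0.0]
ft_force: [1.0, 0.3, 0.6]
gripper_width: 0.0137
grasp_force: 50.0
t 9.9 xyz [0.5203 0.1764 0.1933] rack x,y mm [-0.4 11.9] depth 23.6 yaw 10.54 F rack [1.  0.1] 0.6 T [ 0.07 -0.19  0.01] w 13.7
```

```bash
python3 -m creep '[[-1,[-0.004,0.02,-0.05],[0,0,0]],[-1,[-0.004,0.02,-0.05],[0,0,0]],[-1,[0,0,0],[0,0,0]]]'; python3 st.py
python3 -m creep '[[-1,[-0.004,0.02,-0.05],[0,0,0]],[-1,[-0.004,0.02,-0.05],[0,0,0]],[-1,[0,0,0],[0,0,0]]]'; python3 st.py
```

```text
time: 10.28
ee_pos: [0.5199, 0.1779, 0.1892]
orientation: [0.0, 0.996, 0.092, -0.0]
ft_force: [0.6, 0.2, 0.7]
gripper_width: 0.0139
grasp_force: 50.0
t 10.28 xyz [0.5199 0.1779 0.1892] rack x,y mm [-0.4 13.5] depth 27.7 yaw 10.54 F rack [0.6 0.1] 0.7 T [-0.14 -0.23 -0.  ] w 13.9
time: 10.65
ee_pos: [0.5196, 0.1794, 0.1851]
orientation: [0.0, 0.996, 0.092, -0.0]
ft_force: [1.2, -1.3, -0.9]
gripper_width: 0.0137
grasp_force: 50.0
t 10.65 xyz [0.5196 0.1794 0.1851] rack x,y mm [-0.5 15. ] depth 31.8 yaw 10.54 F rack [ 0.9 -1.5] -0.9 T [-0.33 -0.26  0.01] w 13.7
```

```bash
python3 -m creep '[[-1,[0,0.006,-0.075],[0,0,0]],[-1,[0,0,-0.075],[0,0,0]],[-1,[0,0,-0.075],[0,0,0]],[-1,[0,0,0],[0,0,0]]]'; python3 st.py
python3 -m creep '[[-1,[0,0,-0.075],[0,0,0]],[-1,[0,0,-0.075],[0,0,0]],[-1,[0,0,-0.075],[0,0,0]],[-1,[0,0,0],[0,0,0]]]'; python3 st.py
```

```text
time: 11.15
ee_pos: [0.5194, 0.1796, 0.1759]
orientation: [0.0, 0.996, 0.092, -0.001]
ft_force: [-0.0, -2.6, -3.5]
gripper_width: 0.0139
grasp_force: 50.0
t 11.15 xyz [0.5194 0.1796 0.1759] rack x,y mm [-0.7 15.1] depth 41.0 yaw 10.54 F rack [-0.5 -2.5] -3.5 T [-0.78 -0.16  0.01] w 13.9
time: 11.65
ee_pos: [0.5196, 0.1797, 0.1671]
orientation: [0.0, 0.996, 0.092, -0.0]
ft_force: [1.3, -4.6, -3.4]
gripper_width: 0.0137
grasp_force: 50.0
t 11.65 xyz [0.5196 0.1797 0.1671] rack x,y mm [-0.4 15.2] depth 49.8 yaw 10.54 F rack [ 0.5 -4.7] -3.4 T [-0.94 -0.29  0.  ] w 13.7
```

```bash
python3 -m creep '[[-1,[0,-0.008,-0.075],[0,0,0]],[-1,[0,0,-0.075],[0,0,0]],[-1,[0,0,-0.075],[0,0,0]],[-1,[0,0,0],[0,0,0]]]'; python3 st.py
python3 -m creep '[[-1,[0,0,-0.075],[0,0,0]],[-1,[0,0,-0.075],[0,0,0]],[-1,[0,0,-0.075],[0,0,0]],[-1,[0,0,0],[0,0,0]],[-1,[0,0,0],[0,0,0]]]'; python3 st.py
```

```text
time: 12.15
ee_pos: [0.5195, 0.1796, 0.1581]
orientation: [0.0, 0.996, 0.092, -0.0]
ft_force: [1.0, -3.6, -3.9]
gripper_width: 0.0136
grasp_force: 50.0
t 12.15 xyz [0.5195 0.1796 0.1581] rack x,y mm [-0.5 15.1] depth 58.8 yaw 10.55 F rack [ 0.4 -3.7] -3.9 T [-0.7  -0.26 -0.02] w 13.6
time: 12.78
ee_pos: [0.5195, 0.1795, 0.1492]
orientation: [0.0, 0.996, 0.092, -0.0]
ft_force: [1.5, -3.3, -4.9]
gripper_width: 0.0141
grasp_force: 50.0
t 12.78 xyz [0.5195 0.1795 0.1492] rack x,y mm [-0.6 15. ] depth 67.7 yaw 10.54 F rack [ 0.8 -3.5] -4.9 T [-0.65 -0.2   0.02] w 14.1
```

```bash
cat > g.py <<'E'
import sys
from station import monitor
s=monitor.get_state(); f=s["ft_force"][2]; print(s["ee_pos"][2].round(4),s["ft_force"].round(1)); sys.exit(f>float(sys.argv[1]))
E
python3 -m creep '[[-1,[0,0,-0.04],[0,0,0]],[-1,[0,0,-0.04],[0,0,0]],[-1,[0,0,-0.02],[0,0,0]]]' >/dev/null && python3 g.py 4 && python3 -m creep '[[-1,[0,0,-0.02],[0,0,0]],[-1,[0,0,-0.02],[0,0,0]]]' >/dev/null && python3 g.py 4 && python3 -m creep '[[-1,[0,0,-0.02],[0,0,0]],[-1,[0,0,-0.02],[0,0,0]]]' >/dev/null && python3 g.py 4 && python3 -m creep '[[-1,[0,0,-0.02],[0,0,0]],[-1,[0,0,-0.02],[0,0,0]]]' >/dev/null && python3 g.py 4 && python3 -m creep '[[-1,[0,0,-0.02],[0,0,0]],[-1,[0,0,-0.02],[0,0,0]]]' >/dev/null && python3 g.py 4 && python3 -m creep '[[-1,[0,0,-0.02],[0,0,0]],[-1,[0,0,-0.02],[0,0,0]]]' >/dev/null && python3 g.py 4 && python3 -m creep '[[-1,[0,0,-0.02],[0,0,0]],[-1,[0,0,-0.02],[0,0,0]]]' >/dev/null && python3 g.py 4 && python3 -m creep '[[-1,[0,0,-0.02],[0,0,0]],[-1,[0,0,-0.02],[0,0,0]]]' >/dev/null && python3 g.py 4; python3 st.py
```

```text
0.1456 [ 1.  -2.6 -1.3]
t 13.15 xyz [0.5198 0.1795 0.1456] rack x,y mm [-0.3 15. ] depth 71.3 yaw 10.54 F rack [ 0.5 -2.7] -1.3 T [-0.64 -0.17 -0.03] w 13.5False
```

```bash
sed -i 's/sys.exit(f>float(sys.argv\[1\]))/sys.exit(int(f>float(sys.argv[1])))/' g.py
python3 -m creep '[[-1,[0,0,-0.02],[0,0,0]],[-1,[0,0,-0.02],[0,0,0]]]' >/dev/null && python3 g.py 4 && python3 -m creep '[[-1,[0,0,-0.02],[0,0,0]],[-1,[0,0,-0.02],[0,0,0]]]' >/dev/null && python3 g.py 4 && python3 -m creep '[[-1,[0,0,-0.02],[0,0,0]],[-1,[0,0,-0.02],[0,0,0]]]' >/dev/null && python3 g.py 4 && python3 -m creep '[[-1,[0,0,-0.02],[0,0,0]],[-1,[0,0,-0.02],[0,0,0]]]' >/dev/null && python3 g.py 4 && python3 -m creep '[[-1,[0,0,-0.02],[0,0,0]],[-1,[0,0,-0.02],[0,0,0]]]' >/dev/null && python3 g.py 4 && python3 -m creep '[[-1,[0,0,-0.02],[0,0,0]],[-1,[0,0,-0.02],[0,0,0]]]' >/dev/null && python3 g.py 4 && python3 -m creep '[[-1,[0,0,-0.02],[0,0,0]],[-1,[0,0,-0.02],[0,0,0]]]' >/dev/null && python3 g.py 4 && python3 -m creep '[[-1,[0,0,-0.02],[0,0,0]],[-1,[0,0,-0.02],[0,0,0]]]' >/dev/null && python3 g.py 4; python3 st.py
```

```text
0.144 [ 1.1 -3.2 -0.9]
0.1423 [ 0.9 -3.1 -0.4]
0.1407 [ 0.5 -2.5 -0.6]
0.1391 [ 1.2 -2.2 -0.3]
0.1375 [ 0.7 -3.8 -0.5]
0.1359 [ 0.8 -3.7 -0.9]
0.1343 [-0.3 -4.5 -0.6]
0.1327 [ 0.2 -2.4 -0.5]
t 15.15 xyz [0.5197 0.1795 0.1327] rack x,y mm [-0.4 15. ] depth 84.2 yaw 10.54 F rack [-0.2 -2.4] -0.5 T [-0.75 -0.17 -0.01] w 13.5
```

```bash
python3 -m creep '[[-1,[0,0,-0.02],[0,0,0]],[-1,[0,0,-0.02],[0,0,0]]]' >/dev/null && python3 g.py 3 && python3 -m creep '[[-1,[0,0,-0.02],[0,0,0]],[-1,[0,0,-0.02],[0,0,0]]]' >/dev/null && python3 g.py 3 && python3 -m creep '[[-1,[0,0,-0.02],[0,0,0]],[-1,[0,0,-0.02],[0,0,0]]]' >/dev/null && python3 g.py 3 && python3 -m creep '[[-1,[0,0,-0.02],[0,0,0]],[-1,[0,0,-0.02],[0,0,0]]]' >/dev/null && python3 g.py 3 && python3 -m creep '[[-1,[0,0,-0.02],[0,0,0]],[-1,[0,0,-0.02],[0,0,0]]]' >/dev/null && python3 g.py 3 && python3 -m creep '[[-1,[0,0,-0.02],[0,0,0]],[-1,[0,0,-0.02],[0,0,0]]]' >/dev/null && python3 g.py 3; python3 st.py
```

```text
0.1311 [ 1.2 -4.  -0.4]
0.1302 [-0.9 -4.1  8.2]
t 15.65 xyz [0.5198 0.1795 0.1302] rack x,y mm [-0.3 15. ] depth 86.7 yaw 10.55 F rack [-1.6 -3.9] 8.2 T [-0.85  0.46  0.04] w 13.8
```

```bash
python3 -m creep '[[-1,[0,0,0],[0,0,0]]]' >/dev/null; python3 g.py 3; python3 -m creep '[[-1,[0,0,-0.005],[0,0,0]],[-1,[0,0,0],[0,0,0]]]'>/dev/null; python3 g.py 3; python3 st.py
```

```text
0.1302 [-1.4 -3.6  5.1]
0.1302 [-0.9 -3.3  7.3]
t 16.02 xyz [0.5198 0.1795 0.1302] rack x,y mm [-0.3 15. ] depth 86.7 yaw 10.55 F rack [-1.5 -3. ] 7.3 T [-0.84  0.44  0.  ] w 13.5
```

```bash
python3 -m creep '[[-1,[0,0,-0.005],[0,0,0]],[-1,[0,0,-0.005],[0,0,0]],[-1,[0,0,0],[0,0,0]]]' >/dev/null; python3 g.py 14 && python3 -m creep '[[-1,[0,0,-0.005],[0,0,0]],[-1,[0,0,0],[0,0,0]]]'>/dev/null && python3 g.py 14 && python3 -m creep '[[-1,[0,0,-0.005],[0,0,0]],[-1,[0,0,0],[0,0,0]]]'>/dev/null && python3 g.py 14; python3 st.py
```

```text
0.1302 [-3.1 -3.7 10.3]
0.1302 [-2.7 -3.1 11.8]
0.1302 [-3.6 -5.  12.5]
t 16.9 xyz [0.5198 0.1796 0.1302] rack x,y mm [-0.2 15.1] depth 86.7 yaw 10.55 F rack [-4.4 -4.3] 12.5 T [-0.91  0.77  0.01] w 13.9
```

```bash
python3 -m creep '[[-1,[0,0,-0.005],[0,0,0]],[-1,[0,0,-0.005],[0,0,0]],[-1,[0,0,0],[0,0,0]]]' >/dev/null; python3 g.py 15 && python3 -m creep '[[-1,[0,0,-0.005],[0,0,0]],[-1,[0,0,0],[0,0,0]]]'>/dev/null && python3 g.py 15 && python3 -m creep '[[-1,[0,0,-0.005],[0,0,0]],[-1,[0,0,0],[0,0,0]]]'>/dev/null && python3 g.py 15; python3 -m creep '[[-1,[0,0,0],[0,0,0]]]' >/dev/null; python3 st.py
```

```text
0.1302 [-3.4 -4.6 14.9]
0.1301 [-3.9 -4.  15.6]
t 17.65 xyz [0.52   0.1796 0.1301] rack x,y mm [-0.1 15. ] depth 86.8 yaw 10.55 F rack [-5.1 -3.5] 15.4 T [-1.03  1.05 -0.05] w 13.8
```

```bash
python3 -m creep '[[-1,[0,0,-0.005],[0,0,0]],[-1,[0,0,0],[0,0,0]],[-1,[0,0,0],[0,0,0]]]' >/dev/null; python3 st.py; python3 -m creep '[[-1,[0,0,0.01],[0,0,0]],[-1,[0,0,0.01],[0,0,0]],[-0.9,[0,0,0],[0,0,0]],[-0.7,[0,0,0],[0,0,0]],[-0.4,[0,0,0],[0,0,0]],[-0.4,[0,0,0],[0,0,0]],[-0.4,[0,0,0],[0,0,0]]]'; python3 st.py
```

```text
t 18.02 xyz [0.5201 0.1796 0.1301] rack x,y mm [-0. 15.] depth 86.8 yaw 10.55 F rack [-4.2 -4.3] 16.7 T [-1.01  1.08 -0.06] w 13.9
time: 18.9
ee_pos: [0.5195, 0.1798, 0.1282]
orientation: [-0.0, 0.996, 0.092, -0.0]
ft_force: [0.5, 0.2, -0.1]
gripper_width: 0.0275
grasp_force: 0.0
t 18.9 xyz [0.5195 0.1798 0.1282] rack x,y mm [-0.5 15.4] depth 88.7 yaw 10.55 F rack [0.6 0.1] -0.1 T [ 0.03 -0.02 -0.03] w 27.5
```

```bash
python3 -m creep '[[-0.3,[0,0,0.1],[0,0,0]],[-0.3,[0,0,0.4],[0,0,0]],[-0.3,[0,0,0.8],[0,0,0]],[-0.3,[0,0,0.9],[0,0,0]],[-0.3,[0,0,0.9],[0,0,0]],[-0.3,[0,0,0.9],[0,0,0]],[-0.3,[-0.8,0,0.3],[0,0,0]],[-0.3,[-0.8,0,0],[0,0,0]],[-0.3,[-0.8,0,0],[0,0,0]],[-0.3,[0,0,0],[0,0,0]],[-0.3,[0,0,0],[0,0,0]]]'; python3 st.py
python3 - <<'E'
from h import *
w=eyes.read_camera("wrist");a=eyes.read_camera("side");c=eyes.read_camera("scene")
z=lambda i,x,y,n=100:cv2.resize(i[y:y+n,x:x+n],(265,265),interpolation=cv2.INTER_CUBIC)
cv2.imwrite("pics/end.png",np.hstack([z(c,345,205),z(a,250,235),cv2.resize(w[0:300,200:500],(265,265))])[:,:,::-1])
E
```

```text
time: 20.27
ee_pos: [0.4242, 0.1796, 0.3009]
orientation: [-0.0, 0.996, 0.092, 0.001]
ft_force: [0.6, -0.1, 0.7]
gripper_width: 0.0321
grasp_force: 0.0
t 20.27 xyz [0.4242 0.1796 0.3009] rack x,y mm [-94.2  32.5] depth -84.0 yaw 10.54 F rack [ 0.5 -0.2] 0.7 T [0.01 0.04 0.02] w 32.1
```

View pics/end.png

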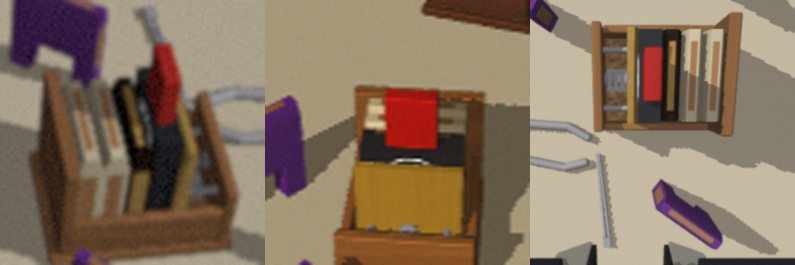

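The final pictures show wall, pale, pale, dark, new board with the red tab (wrist crop (652,73)), then brass. All boards are upright and snug, and the nippers and purple boards look undisturbed. Handing in.

```bash
python3 -c "
from station import manip; print(manip.finish_job())"
```

```text
the job is handed in; nothing more can be done
None
```

I filed the pattern board upright between the dark brown board and the brass plate, pushed it home onto the stop bar (about 8 mm above the cork floor) with 16.7 N measured at the tool, let go, and handed the job in at about 20 s; the verdict was not shown.

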